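Bring the tube rotator's red-tipped arm to the top and lock the wheel for loading

ROBOT

A 6-joint arm with a two-finger parallel gripper is mounted at the origin on a cart in front of the work surface, level with it; the furniture and walls round the work are solid. World frame = base frame: x ahead of the robot, y to its left, z up, the work surface at z = 0. Lengths are in m, angles in rad, forces in N, time in s.
With the tool pointing down it reaches from about 0.25 to 0.775 m from the base axis. Payload 4 kg.
Tool frame: the origin (TCP) lies midway between the tips of the shut fingers; the grasp point (between the pads) lies robot.tcp_to_grasp behind it (robot.tcp_to_grasp is the distance from the TCP to the grasp point, in m); y points along the fingers, x is the direction in which the jaws open and shut, and the axes are right-handed (so a half turn about y gives the same grasp; the last joint's range is limited). The gripper opens to 94 mm and grips with 3 to 60 N. Pads are 16 mm wide; open, the fingers measure 119 mm over their backs; the gripper's body (75 mm by 177 mm) begins 78 mm behind the grasp point.
Start: joints at [1.241, 0.087, 1.371, -0, 1.684, -0.103], TCP at [0.124, 0.536, 0.206] pointing down, gripper open.
Joint ranges: [-3.1, 3.1], [-0.76, 2.03], [0.27, 2.55], [-1.08, 4.22], [0.17, 2.65], [-2.57, 2.57]. Speed limits (rad/s): [2.79, 2.79, 3.14, 3.14, 3.14, 3.14].

INTERFACE

Orientations are given as [roll, pitch, yaw] about the fixed x, y, z axes, in that order (R = Rz(yaw) Ry(pitch) Rx(roll)).
In Python, from bench import robot gives the robot as it stands.
- The arm moves only by the tool arm_command, never from a script. Its argument "series" is text: rows parted by semicolons, each of 7 numbers parted by spaces: the turn, a rotation vector about the tool's x, y, z in rad, then the shift along the tool's x, y, z in m, then the finger opening in m, from 0 to 0.094. A call has 1 to 12 rows; each row shifts and turns the pose as measured when the row begins, along the tool's axes as they then stand; what a row does not reach is not made up. A row lasts 1/10 s, in which the tool goes at most 50 mm and 8.59 degrees, less where a joint would pass 70% of its speed; a pose out of reach is approached as far as the arm can. A call with a gripper value outside its range is refused whole. The fingers move at their own pace and stop on an object; the grip force is fixed at half the most. Time passes only in rows, so rows that do not move let the fingers close. It gives the time, the measured TCP pose, the force and the opening at its end, in the units of the state.
- robot.get_obs(): the state, without advancing time (a new reading comes with each control period).
- robot.snapshot(name): name is "side" or "top" or "wrist"; returns the picture (420x560x3 uint8, blue, green, red); there is no depth.
- robot.camera_params(name): a dict with "fx", "fy", "cx", "cy" (pixels), "extrinsics" (4x4, takes a point from camera to world coordinates). Camera axes: x right, y up, looking along -z (the intrinsics and any distortion apply to the point x, -y, -z); pixel columns grow to the right and rows downward; lengths in m; the calibration is good to about 2 mm. A picture is of the moment at which its call begins: read the wrist's pose just before it. camera_params takes no time and is no camera call; for the wrist camera it gives the pose at the moment of the call.
- robot.close_job(): hands the job in, once; it reports no verdict.
Trained networks look in the newest picture that a camera, given by its name, has taken for a name from the list of things; names that differ only in an ending like _2 or _b are one class to them, and where a whole thing is asked for, a point or a joint stands for the part that bears it (a point fixed in the world has none). Each returns a list of dicts, best first, with "score" (0 to 1); they miss things now and then, are a little off and sometimes report something else, mostly with a low value. They report only what shows in the picture. A call takes as long as a camera call.
- robot.spot_in(camera, target): "centre" ([x, y, z] in m, in the coordinates of the camera as it stood for that picture, good to about 4 mm: the middle of the surface that is visible of it).
The state is a dict: "time": time; "joint_positions": joint angles; "qvel": joint speeds; "joint_torque": joint torques, N m; "tool_pos": TCP position; "ee_rot": TCP orientation; "wrist_force": force on the tool from outside, world axes, zero at the start; "wrist_torque": the same for the moment, N m; "width": finger opening in m.
Only numpy, scipy, OpenCV 4.12 (cv2) and the standard library are available. Lean on these libraries where they do the work, as an engineer would, in place of code of your own. Each camera call takes 0.05 s, during which the arm holds its last target.

TASK

Get the tube rotator ready for loading: with a closed gripper, push one arm of its wheel after another, either way round, until the arm with the red tip points straight up, then press the yellow lock plunger behind the wheel all the way down with the fingertips so that the wheel is locked there. Only push and press, gently and steadily, without sending the wheel spinning; pick nothing up, leave everything else on the counter where it stands, and finish clear of the machine.

Things in the scene. Friction and masses are not known exactly. Their poses are not given: they have to be found in the camera images.
- rotator: end-over-end tube rotator, fixed; origin on the counter under the machine, z up; its wheel faces along -x. Base plate 160 mm wide, 19 mm high, x = -115 to +95 mm; white motor housing behind the wheel, x = -5 to +95 mm, 124 mm wide, 215 mm high. The wheel's shaft runs along x at y = 0, 150 mm up; the arms' mid-plane is x = -90 mm; the lock plunger stands at x = -39 mm, y = 0
- hub (a point): centre of the wheel, on its level shaft in the arms' mid-plane; x along the shaft into the machine, z along the red-tipped arm (up when that arm is). Hub disc of radius 44 mm and six equal straight arms every 60 degrees, each 24 mm wide in the wheel's plane, 8 mm thick, reaching 115 mm from the shaft, with open gaps between them. One arm has a red tip, the others grey
- red_tip (a point): end of the red-tipped arm, on its centre line, 115 mm from the shaft. This arm and the opposite one are empty; the other four each carry a capped sample tube, 16 mm thick, clipped along the front face (7 to 24 mm in front of the mid-plane, reaching 112 mm from the shaft)
- wheel (a joint): angle of the wheel in rad: 0 (or any multiple of 6.283) when the red-tipped arm points straight up; grows clockwise as seen by one facing the front of the wheel. Turns without end either way, is balanced and stays where it is left: its drive slips at about 0.13 Nm (1 to 2 N at an arm's end)
- lock (a joint): lock plunger in m: 0 raised, as at the start; 0.018 fully down; friction (2 N) holds it where it is left. Its pin enters a V-notch in a disc on the shaft, one notch per arm: with any arm within about 6 degrees of upright it goes home, at 3 to 10 N, and draws that arm upright; otherwise it stops after about 0.004
- lock_top (a point): centre of the top of the plunger's yellow round knob, 26 mm across, 257 mm above the counter when raised, 239 mm when fully down; 51 mm behind the arms' mid-plane. An arm that points up stands 265 mm high in front of it
- red_cap_bottle: small white reagent bottle with a red cap, 24 mm wide, 44 mm tall; origin at its underside; not to be moved
- blue_cap_bottle: small white reagent bottle with a blue cap, 24 mm wide, 44 mm tall; origin at its underside; not to be moved
- brown_bottle: brown reagent bottle with a black cap, 32 mm wide, 75 mm tall; origin at its underside; not to be moved
- bench_timer: square white bench timer, 66 x 66 x 20 mm; origin at its underside. Behind it and to the right of the rotator stands a tall white analyser, its front 0.56 m ahead of the robot base and its left side 0.11 m to the left of it; not to be moved

How it is judged:
By the outcome, as a careful person would: the job done as asked, in the order asked, and still so for the second after the job is handed in, with the robot touching nothing.
It also fails if it takes over 67 s, if anything falls off the work surface, if the arm or the gripper's body presses on something with over 40 N, if the wrist force passes 120 N, or if a joint passes its speed limit or range.

## Working session

There is one attempt and no reset: what is moved stays moved. The work goes in short steps, Python scripts to look and compute and a tool call to move; the robot and the scene stay as the last step left them, time stands still between calls to the robot, and variables do not carry over. Pictures are saved under pics/ and viewed, and the job is handed in when it is done.

Besides the shell and the picture viewer there is one more tool, called after "Call:" as a command line: name --argument value ..., lists and objects as JSON in quotes. arm_command: Moves the arm, as the interface text tells. Its arguments: {"type":"object","properties":{"series":{"type":"string"}},"required":["series"]}

```bash
mkdir -p pics; ls; cat > h.py <<'E'
import numpy as np, cv2
from bench import robot
from scipy.spatial.transform import Rotation as R
def cam(n):
    p=robot.camera_params(n); return p, np.array(p["extrinsics"])
def proj(n,P):
    p,T=cam(n); c=(np.linalg.inv(T)@np.append(P,1))[:3]
    return p["fx"]*c[0]/-c[2]+p["cx"], p["fy"]*(-c[1])/-c[2]+p["cy"]
def toworld(n,c,T=None):
    if T is None: T=cam(n)[1]
    return (T@np.append(c,1))[:3]
def ray(n,u,v):
    p,T=cam(n); d=np.array([(u-p["cx"])/p["fx"],-(v-p["cy"])/p["fy"],-1.]); return T[:3,3],T[:3,:3]@d
E
python3 - <<'E'
from h import *
print(robot.get_obs())
for n in("side","top","wrist"):
    p,T=cam(n); print(n,p)
    im=robot.snapshot(n); cv2.imwrite(f"pics/{n}0.png",im)
    for t in ("rotator","hub","red_tip","lock_top","bench_timer","red_cap_bottle","blue_cap_bottle","brown_bottle"):
        try:
            r=robot.spot_in(n,t)
            print(t,[(round(d["score"],2),np.round(toworld(n,d["centre"],T),3)) for d in r[:2]])
        except Exception as e: print(t,e)
E
```

```text
pics
{'time': 0.0, 'joint_positions': array([ 1.24088074e+00,  8.79549820e-02,  1.37222109e+00,  1.14749274e-05,
        1.68360269e+00, -1.03094161e-01]), 'qvel': array([ 0.00025777,  0.00012705,  0.00123673, -0.00148875, -0.00219578,
        0.00064634]), 'joint_torque': array([-9.51744914e-04, -3.40167904e+01, -3.02433157e+01,  7.17888563e-02,
        3.27030849e-02, -1.54444560e-04]), 'tool_pos': array([0.12350629, 0.53539899, 0.20432102]), 'ee_rot': array([-1.57056001,  0.00217332,  1.34397644]), 'wrist_force': array([-1.38766442, -0.04462165,  0.37479488]), 'wrist_torque': array([ 0.01233299,  0.00065268, -0.03372183]), 'width': 0.09401676933480285}
side {'fx': 502.5775122432557, 'fy': 502.5775122432557, 'cx': 278.0154860213238, 'cy': 210.61563238593504, 'extrinsics': array([[-0.97023253,  0.07425556, -0.23051018,  0.29481514],
       [-0.24119757, -0.38173104,  0.89224724,  1.14929523],
       [-0.02173857,  0.9212858 ,  0.38827814,  0.61028144],
       [ 0.        ,  0.        ,  0.        ,  1.        ]])}
rotator []
hub [(0.96, array([0.517, 0.233, 0.156]))]
red_tip [(0.67,
[... 940 characters left out ...]
62, array([ 0.483, -0.091,  0.018]))]
red_cap_bottle []
blue_cap_bottle []
brown_bottle [(0.69, array([0.486, 0.011, 0.055]))]
wrist {'fx': 370.1148349020628, 'fy': 370.1148349020628, 'cx': 280.46929542485987, 'cy': 211.31391686423288, 'extrinsics': array([[ 2.25235863e-01, -9.46108059e-01, -2.32697974e-01,
         5.55223825e-02],
       [ 9.74304184e-01,  2.18618661e-01,  5.41962884e-02,
         5.50723689e-01],
       [-4.03425652e-04, -2.38925557e-01,  9.71037803e-01,
         3.83785800e-01],
       [ 0.00000000e+00,  0.00000000e+00,  0.00000000e+00,
         1.00000000e+00]])}
rotator []
hub []
red_tip []
lock_top []
bench_timer []
red_cap_bottle []
blue_cap_bottle []
brown_bottle []
```

View pics/side0.png

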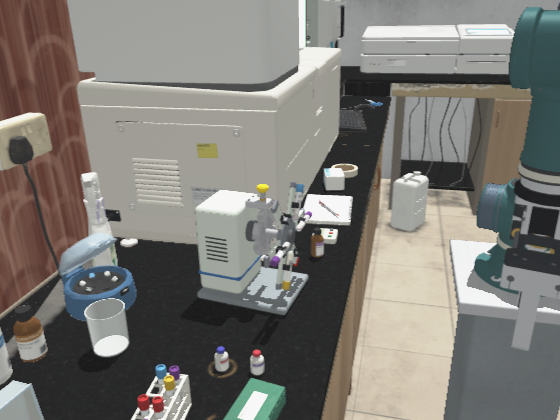

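View pics/top0.png

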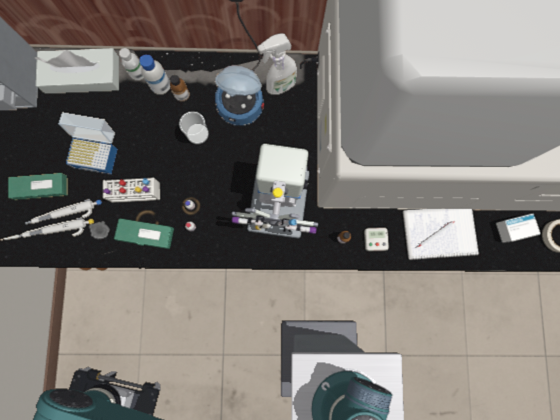

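View pics/wrist0.png

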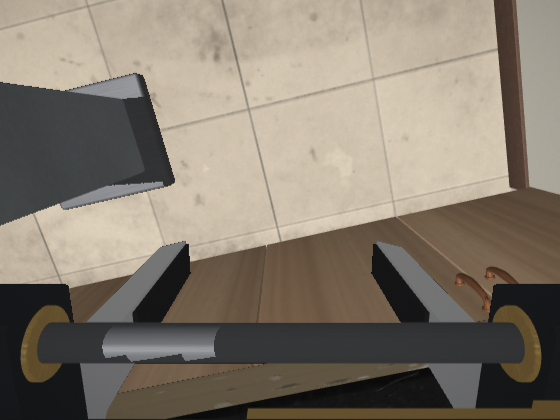

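```bash
python3 - <<'E'
import cv2
a=cv2.imread("pics/side0.png")[170:320,180:330]; b=cv2.imread("pics/top0.png")[130:260,210:340]
cv2.imwrite("pics/z1.png",cv2.resize(a,(600,600),interpolation=cv2.INTER_CUBIC)); cv2.imwrite("pics/z2.png",cv2.resize(b,(600,600),interpolation=cv2.INTER_CUBIC))
E
```

```text
(no output)
```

View pics/z1.png

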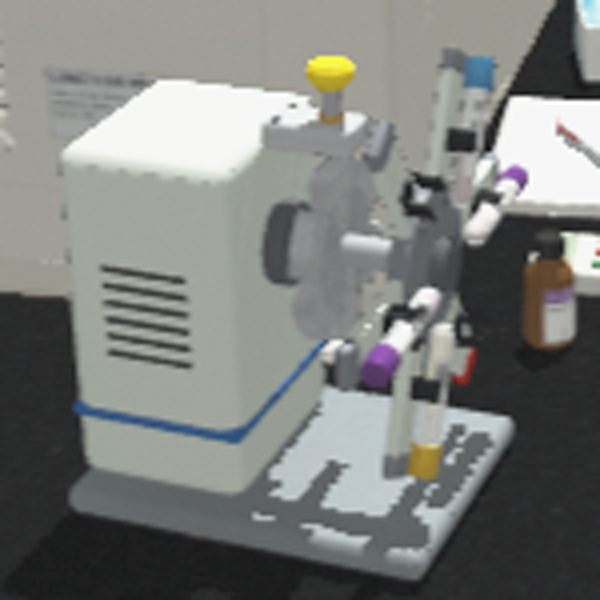

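View pics/z2.png

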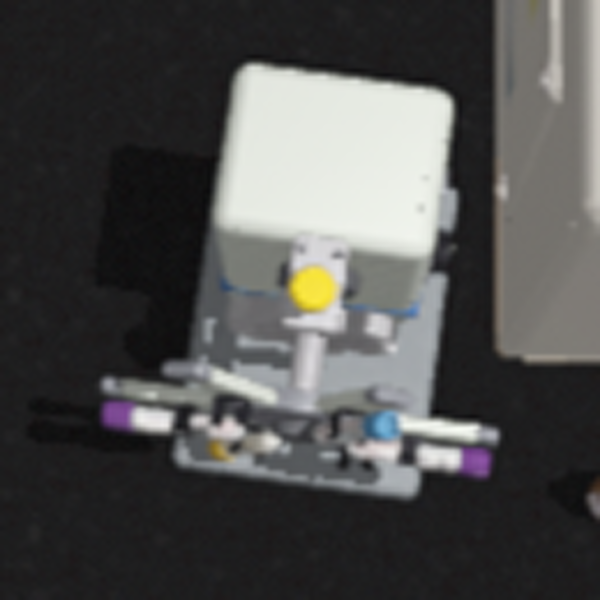

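```bash
python3 - <<'E'
from h import *
s=130/600
def pl(n,u,v,z):
    o,d=ray(n,u,v); return o+d*(z-o[2])/d[2]
T=lambda x,y,z: pl("top",210+x*s,130+y*s,z)
for q in [(177,467,.019),(418,497,.019),(234,66,.215),(457,96,.215),(213,229,.215),(435,262,.215),(313,288,.257)]: print(q,np.round(T(*q),4))
s2=.25
print("side knob",pl("side",180+331*s2,170+70*s2,.255))
print(robot.tcp_to_grasp)
E
```

```text
(177, 467, 0.019) [0.4992 0.2918 0.019 ]
(418, 497, 0.019) [0.4816 0.1361 0.019 ]
(234, 66, 0.215) [0.7019 0.2523 0.215 ]
(457, 96, 0.215) [0.6867 0.1273 0.215 ]
(213, 229, 0.215) [0.6079 0.262  0.215 ]
(435, 262, 0.215) [0.5912 0.1395 0.215 ]
(313, 288, 0.257) [0.5663 0.2067 0.257 ]
side knob [0.56586864 0.22057884 0.255     ]
0.0188
```

```bash
cat >> h.py <<'E'
psi=-0.115; O=np.array([.604,.201,0]); Rm=R.from_euler('z',psi).as_matrix()
def M(x,y,z): return O+Rm@np.array([x,y,z])   # machine->world
def armtip(phi,r=.115,x=-.09,w=0): # phi deg clockwise from up seen from front
    f=np.radians(phi); return M(x,-r*np.sin(f)-w*np.cos(f),.15+r*np.cos(f)-w*np.sin(f)*1)
E
python3 - <<'E'
from h import *
for phi in range(120,161,5):
    print(phi,[np.round([ (a-180)*4, (b-170)*4]) for a,b in [proj("side",armtip(phi+k)) for k in(0,-120,60,180)]],'TOP',[np.round([ (a-210)/.2167, (b-130)/.2167]) for a,b in [proj("top",armtip(phi+k)) for k in(-60,-120,120)]])
im=robot.snapshot("side")
for n in("side",):
    for k in range(6):
        for x in(-.09,):
            q=[proj(n,armtip(140+60*k,r)) for r in(.044,.115)]
print(proj("side",M(-.039,0,.257)),proj("side",M(-.09,0,.15)))
E
```

```text
120 [array([493., 275.]), array([432.,  52.]), array([438., 444.]), array([364., 233.])] TOP [array([483., 423.]), array([303., 382.]), array([140., 408.])]
125 [array([491., 292.]), array([439.,  46.]), array([432., 452.]), array([368., 212.])] TOP [array([490., 426.]), array([322., 385.]), array([131., 405.])]
130 [array([487., 309.]), array([445.,  42.]), array([426., 459.]), array([372., 192.])] TOP [array([495., 429.]), array([341., 388.]), array([123., 402.])]
135 [array([484., 325.]), array([452.,  40.]), array([420., 465.]), array([377., 173.])] TOP [array([498., 432.]), array([360., 391.]), array([117., 399.])]
140 [array([480., 341.]), array([458.,  40.]), array([414., 469.]), array([382., 154.])] TOP [array([500., 435.]), array([378., 394.]), array([111., 396.])]
145 [array([476., 357.]), array([463.,  41.]), array([408., 472.]), array([388., 136.])] TOP [array([501., 438.]), array([395., 398.]), array([107., 393.])]
150 [array([471., 372.]), array([469.,  44.]), array([402., 472.]), array([393., 120.])] TOP [array([500., 440.]), array([411., 401.]), array([105., 390.])]
155 [array([466., 386.]), array([474.,  49.]), array([396., 472.]), array([400., 105.])] TOP [array([497., 442.]), array([427., 405.]), array([104., 387.])]
160 [array([461., 399.]), array([478.,  54.]), array([390., 469.]), array([406.,  91.])] TOP [array([493., 444.]), array([441., 408.]), array([104., 385.])]
(np.float64(264.9568227498884), np.float64(184.12974402646586)) (np.float64(288.85834536983094), np.float64(234.03142939350874))
```

```bash
cat >> h.py <<'E'
def plan(wps,yaw=psi,n=None,step=.045):
    "wps: list of (machine xyz, nrows); prints rows in tool frame from current pose"
    o=robot.get_obs(); p=np.array(o["tool_pos"]); rot=R.from_euler('xyz',o["ee_rot"])
    tgt=R.from_euler('xyz',[-np.pi/2,0,yaw]); rows=[]
    for q,k in wps:
        P=M(*q); p0=p.copy()
        for i in range(k):
            pn=p0+(P-p0)*(i+1)/k; rv=(rot.inv()*tgt).as_rotvec(); a=np.linalg.norm(rv)
            if a>.145: rv=rv*.145/a
            d=rot.inv().apply(pn-p); rows.append(np.r_[rv,d,0]); p=pn; rot=rot*R.from_rotvec(rv)
    print("; ".join(" ".join(f"{v:.3f}".rstrip('0').rstrip('.') if abs(v)>=5e-4 else "0" for v in r) for r in rows))
def st():
    o=robot.get_obs(); p=Rm.T@(np.array(o["tool_pos"])-O); print("t",round(o["time"],2),"mach",np.round(p*1e3,1),"rot",np.round(o["ee_rot"],3),"F",np.round(o["wrist_force"],1),"w",round(o["width"],3),"j",np.round(o["joint_positions"],2))
E
python3 - <<'E'
from h import *
st(); plan([((-.09,.15,.33),12)])
E
```

```text
t 1.4 mach [-515.6  277.6  205.5] rot [-1.571 -0.     1.344] F [0.3 0.4 0.6] w 0.094 j [ 1.24  0.09  1.37 -0.    1.68 -0.1 ]
0 0.145 0 -0.007 -0.01 -0.036 0; 0 0.145 0 -0.001 -0.01 -0.037 0; 0 0.145 0 0.004 -0.01 -0.037 0; 0 0.145 0 0.009 -0.01 -0.036 0; 0 0.145 0 0.014 -0.01 -0.034 0; 0 0.145 0 0.019 -0.01 -0.032 0; 0 0.145 0 0.024 -0.01 -0.029 0; 0 0.145 0 0.027 -0.01 -0.025 0; 0 0.145 0 0.031 -0.01 -0.021 0; 0 0.145 0 0.033 -0.01 -0.016 0; 0 0.009 0 0.035 -0.01 -0.011 0; 0 0 0 0.035 -0.01 -0.011 0
```

Call:
arm_command --series "0 0.145 0 -0.007 -0.01 -0.036 0; 0 0.145 0 -0.001 -0.01 -0.037 0; 0 0.145 0 0.004 -0.01 -0.037 0; 0 0.145 0 0.009 -0.01 -0.036 0; 0 0.145 0 0.014 -0.01 -0.034 0; 0 0.145 0 0.019 -0.01 -0.032 0; 0 0.145 0 0.024 -0.01 -0.029 0; 0 0.145 0 0.027 -0.01 -0.025 0; 0 0.145 0 0.031 -0.01 -0.021 0; 0 0.145 0 0.033 -0.01 -0.016 0; 0 0.009 0 0.035 -0.01 -0.011 0; 0 0 0 0.035 -0.01 -0.011 0"

```text
time: 2.6
tool_pos: [0.536, 0.3424, 0.3274]
ee_rot: [-1.572, 0.002, -0.161]
wrist_force: [-0.4, 0.0, -0.5]
width: 0.0018
```

```bash
python3 - <<'E'
from h import *
st(); plan([((-.09,.15,.34),3),((-.09,.03,.34),4)])
cv2.imwrite("pics/wrist1.png",robot.snapshot("wrist"))
E
```

```text
t 2.6 mach [-83.8 132.6 327.4] rot [-1.572  0.002 -0.161] F [-0.4  0.  -0.5] w 0.002 j [0.48 0.3  0.88 0.   1.96 0.64]
0.001 -0.046 -0.002 -0.002 -0.004 0.006 0; 0 0 0 -0.002 -0.004 0.006 0; 0 0 0 -0.002 -0.004 0.006 0; 0 0 0 0 0 -0.03 0; 0 0 0 0 0 -0.03 0; 0 0 0 0 0 -0.03 0; 0 0 0 0 0 -0.03 0
```

View pics/wrist1.png

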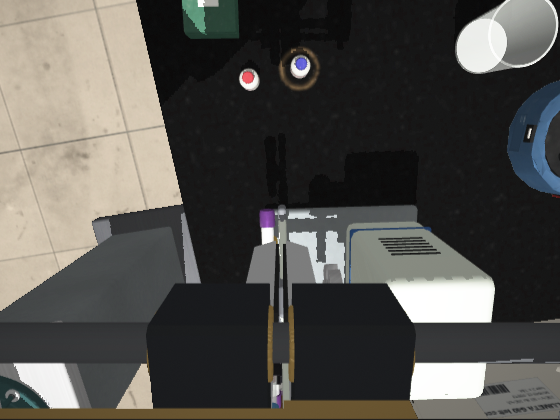

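```bash
python3 - <<'E'
from h import *
b=cv2.imread("pics/wrist1.png")[190:310,220:340]; cv2.imwrite("pics/z3.png",cv2.resize(b,(600,600),interpolation=cv2.INTER_CUBIC))
for u,v,z in[(282,211,.14),(280,212,.14),(265,212,.15),(285,207,.019),(417,206,.019)]:
    o,d=ray("wrist",u,v); P=o+d*(z-o[2])/d[2]; print(np.round(Rm.T@(P-O)*1e3,1))
print(np.round(cam("wrist")[1],3)); c=proj("wrist",robot.get_obs()["tool_pos"]);print(c)
E
```

```text
[-77.9 107.5 140. ]
[-80.  106.5 140. ]
[-94.7 109.8 150. ]
[-74.3  82.8  19. ]
[104.   74.6  19. ]
[[ 0.986  0.163  0.037  0.551]
 [-0.167  0.957  0.239  0.407]
 [ 0.003 -0.241  0.97   0.506]
 [ 0.     0.     0.     1.   ]]
(np.float64(282.21677186561203), np.float64(257.1196515038354))
```

View pics/z3.png

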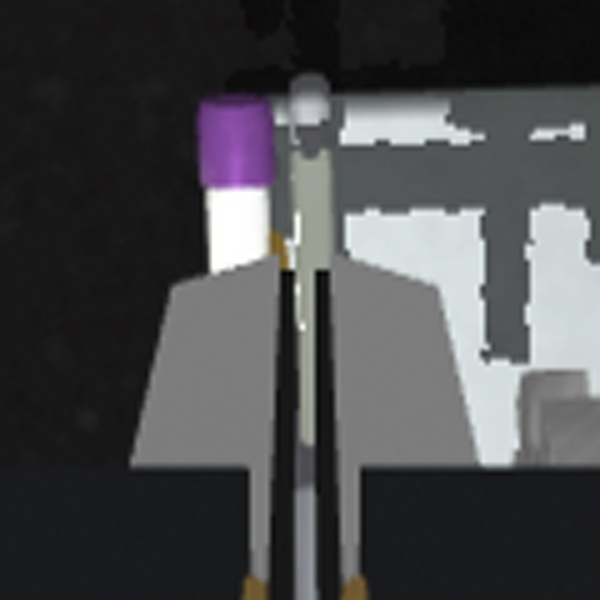

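```bash
python3 - <<'E'
from h import *
st(); T=cam("wrist")[1]; im=robot.snapshot("wrist"); cv2.imwrite("pics/wrist2.png",im); st(); print(np.round(T,3))
print(np.round(cam("wrist")[1],3)); c=proj("wrist",robot.get_obs()["tool_pos"]);print(c)
im=robot.snapshot("top"); cv2.imwrite("pics/top2.png",im); print(proj("top",robot.get_obs()["tool_pos"]))
im=robot.snapshot("side"); cv2.imwrite("pics/side2.png",im); print(proj("side",robot.get_obs()["tool_pos"]))
b=cv2.imread("pics/top2.png")[130:260,210:340]; cv2.imwrite("pics/z4.png",cv2.resize(b,(600,600),interpolation=cv2.INTER_CUBIC))
E
```

```text
t 2.65 mach [-78.1 129.7 327.5] rot [-1.573 -0.003 -0.168] F [ 0.4 -1.8 -0.8] w 0.001 j [ 0.47  0.31  0.87 -0.    1.96  0.64]
t 2.7 mach [-80.8 131.1 326.8] rot [-1.573  0.    -0.166] F [ 0.6  0.5 -0.7] w 0.001 j [ 0.48  0.3   0.88 -0.    1.96  0.64]
[[ 0.986  0.163  0.037  0.551]
 [-0.167  0.957  0.239  0.407]
 [ 0.003 -0.241  0.97   0.506]
 [ 0.     0.     0.     1.   ]]
[[ 0.986  0.161  0.04   0.549]
 [-0.166  0.957  0.238  0.408]
 [ 0.    -0.241  0.971  0.505]
 [ 0.     0.     0.     1.   ]]
(np.float64(282.2188689883649), np.float64(257.1112079216769))
(np.float64(217.37818313104498), np.float64(197.8017850508099))
(np.float64(259.5157611798301), np.float64(174.13115205321682))
```

View pics/wrist2.png

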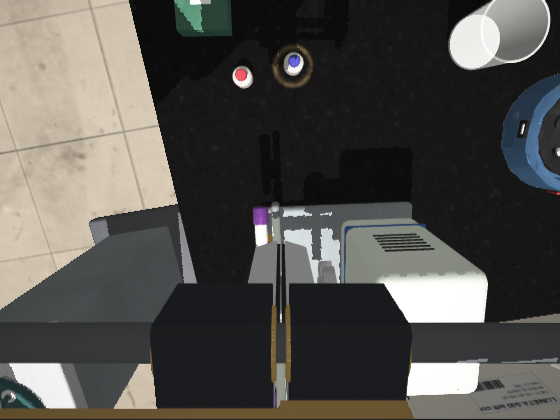

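View pics/side2.png

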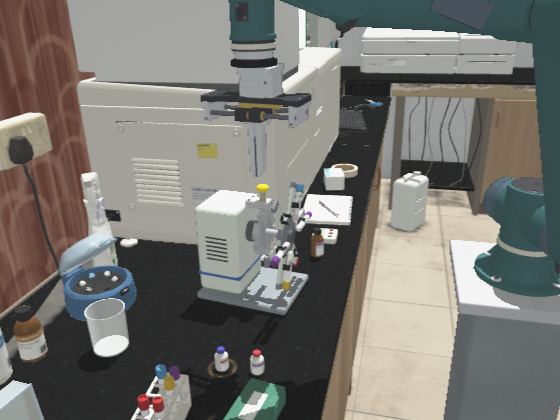

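View pics/z4.png

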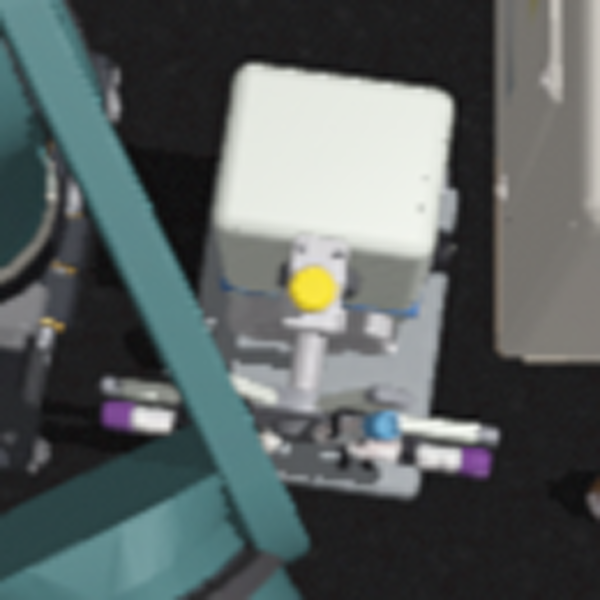

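```bash
python3 - <<'E'
from h import *
T=np.array([[ 0.986,0.163,0.037,0.551],[-0.167,0.957,0.239,0.407],[0.003,-0.241,0.97,0.506]])
p=robot.camera_params("wrist")
b=cv2.imread("pics/wrist2.png")[190:310,220:430]; cv2.imwrite("pics/z5.png",cv2.resize(b,None,fx=3.8,fy=3.8,interpolation=cv2.INTER_CUBIC))
def f(u,v,z):
    d=T[:,:3]@np.array([(u-p["cx"])/p["fx"],-(v-p["cy"])/p["fy"],-1.]); o=T[:,3]; P=o+d*(z-o[2])/d[2]; return P,Rm.T@(P-O)*1e3
for q in[(276,206,.14),(411,203,.019),(285,206,.019),(229,76,.044),(241,75,.044),(294,61,.044)]: print(q,np.round(f(*q)[0],4),np.round(f(*q)[1],1))
E
```

```text
(276, 206, 0.14) [0.5335 0.3231 0.14  ] [-84.  113.2 140. ]
(411, 203, 0.019) [0.7081 0.2689 0.019 ] [95.7 79.4 19. ]
(285, 206, 0.019) [0.5397 0.2933 0.019 ] [-74.5  84.3  19. ]
(229, 76, 0.044) [0.501  0.4655 0.044 ] [-132.7  251.    44. ]
(241, 75, 0.044) [0.5152 0.4643 0.044 ] [-118.4  251.3   44. ]
(294, 61, 0.044) [0.5792 0.4691 0.044 ] [-55.4 263.5  44. ]
```

View pics/z5.png

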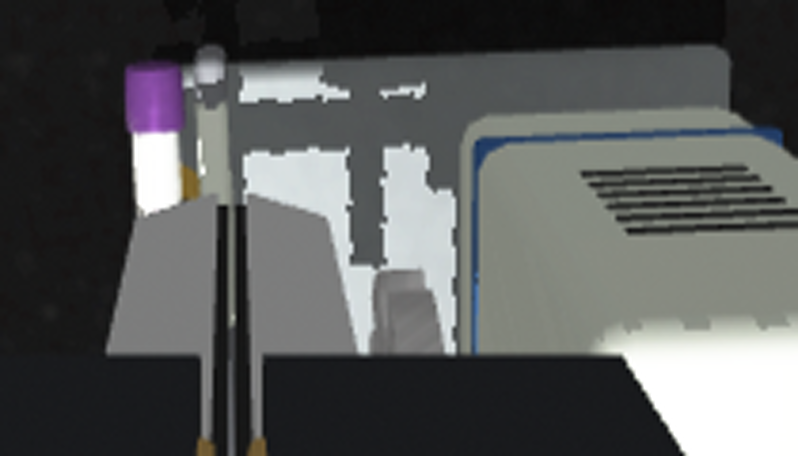

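```bash
sed -i 's/^psi=-0.115; O=np.array(\[.604,.201,0\])/psi=-0.122; O=np.array([.606,.2005,0])/' h.py
cat >> h.py <<'E'
def arc(a,b,n,r=.095,extra=0):
    out=[]
    for th in np.linspace(a,b,n):
        t=np.radians(th); off=.012+.008*abs(np.cos(t))+extra
        out.append((-.09,-(r*np.sin(t)+off*np.cos(t)),.15+r*np.cos(t)-off*np.sin(t)))
    return out
E
python3 - <<'E'
from h import *
st(); plan([((-.09,.1,.33),2),((-.09,.025,.33),3),((-.09,.025,.245),5)]); print(np.round(arc(-35,-100,4),3))
E
```

```text
t 2.8 mach [-87.5 132.6 326.5] rot [-1.572  0.003 -0.162] F [-0.4  0.2 -0.1] w 0.0 j [0.48 0.3  0.88 0.   1.96 0.64]
0.002 -0.04 -0.003 -0.001 -0.002 -0.016 0; 0 0 0 -0.001 -0.002 -0.016 0; 0 0 0 0 0 -0.025 0; 0 0 0 0 0 -0.025 0; 0 0 0 0 0 -0.025 0; 0 0 0 0 0.017 0 0; 0 0 0 0 0.017 0 0; 0 0 0 0 0.017 0 0; 0 0 0 0 0.017 0 0; 0 0 0 0 0.017 0 0
[[-0.09   0.039  0.238]
 [-0.09   0.07   0.216]
 [-0.09   0.09   0.183]
 [-0.09   0.096  0.147]]
```

Call:
arm_command --series "0.002 -0.04 0 -0.001 -0.002 -0.016 0; 0 0 0 -0.001 -0.002 -0.016 0; 0 0 0 0 0 -0.025 0; 0 0 0 0 0 -0.025 0; 0 0 0 0 0 -0.025 0; 0 0 0 0 0 0 0; 0 0 0 0 0 0 0"

```text
time: 3.5
tool_pos: [0.5111, 0.2378, 0.3303]
ee_rot: [-1.569, 0.006, -0.112]
wrist_force: [0.0, -0.1, 0.7]
width: 0.0006
```

```bash
python3 - <<'E'
from h import *
st(); cv2.imwrite("pics/side3.png",robot.snapshot("side")[120:320,160:360]); plan([((-.09,.025,.33),1),((-.09,.025,.245),5)])
b=cv2.imread("pics/side3.png");cv2.imwrite("pics/side3.png",cv2.resize(b,(600,600),interpolation=cv2.INTER_CUBIC))
E
```

```text
t 3.5 mach [-98.7  25.5 330.3] rot [-1.569  0.006 -0.112] F [ 0.  -0.1  0.7] w 0.001 j [0.33 0.13 1.08 0.   1.94 0.45]
-0.002 0.01 -0.006 0.009 0 -0.001 0; 0 0 0 0 0.017 0 0; 0 0 0 0 0.017 0 0; 0 0 0 0 0.017 0 0; 0 0 0 0 0.017 0 0; 0 0 0 0 0.017 0 0
```

View pics/side3.png

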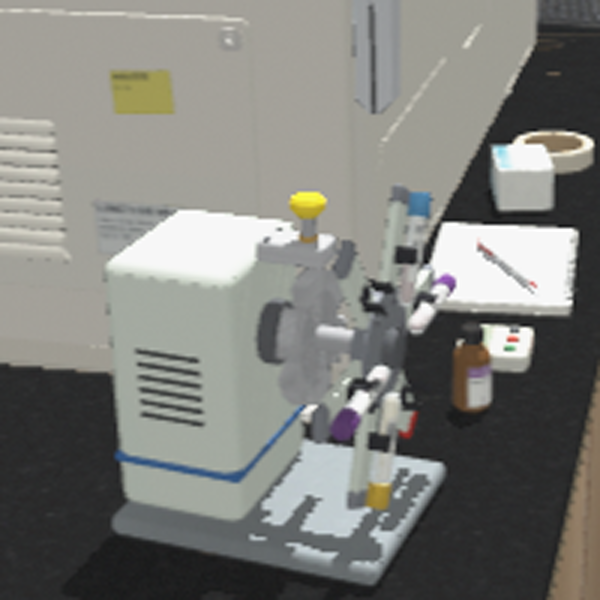

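```bash
python3 - <<'E'
from h import *
st(); print(proj("side",robot.get_obs()["tool_pos"])); cv2.imwrite("pics/side4.png",robot.snapshot("side"))
E
```

```text
t 3.55 mach [-98.7  25.6 330.5] rot [-1.569  0.006 -0.112] F [ 0.1 -0.2  0.5] w 0.0 j [0.33 0.13 1.07 0.   1.94 0.45]
(np.float64(286.27520585613104), np.float64(155.69882953021806))
```

View pics/side4.png

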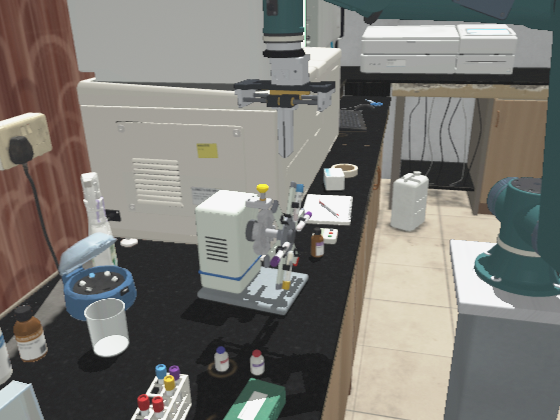

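Call:
arm_command --series "0 0.01 -0.006 0.009 0 0 0; 0 0 0 0 0.017 0 0; 0 0 0 0 0.017 0 0; 0 0 0 0 0.017 0 0; 0 0 0 0 0.017 0 0; 0 0 0 0 0.017 0 0; 0 0 0 0 0 0 0"

```text
time: 4.3
tool_pos: [0.5242, 0.2434, 0.2404]
ee_rot: [-1.568, -0.002, -0.117]
wrist_force: [-0.2, -0.5, 0.1]
width: 0.0001
```

```bash
cat >> h.py <<'E'
def shot(n,name,x0=160,y0=120,w=200):
    b=robot.snapshot(n)[y0:y0+w,x0:x0+w]; cv2.imwrite("pics/"+name,cv2.resize(b,(600,600),interpolation=cv2.INTER_CUBIC))
E
python3 - <<'E'
from h import *
st(); shot("side","s5.png",200,150,130); plan([(w,1) for w in arc(-35,-100,15)]) 
E
```

```text
t 4.3 mach [-86.4  32.6 240.4] rot [-1.568 -0.002 -0.117] F [-0.2 -0.5  0.1] w 0.0 j [0.34 0.14 1.24 0.   1.75 0.45]
-0.004 0.005 0.004 -0.004 0.004 0.006 0; 0 0 0 0 0.004 0.007 0; 0 0 0 0 0.004 0.007 0; 0 0 0 0 0.005 0.007 0; 0 0 0 0 0.006 0.006 0; 0 0 0 0 0.006 0.006 0; 0 0 0 0 0.007 0.005 0; 0 0 0 0 0.007 0.005 0; 0 0 0 0 0.007 0.004 0; 0 0 0 0 0.008 0.003 0; 0 0 0 0 0.008 0.003 0; 0 0 0 0 0.008 0.002 0; 0 0 0 0 0.008 0.001 0; 0 0 0 0 0.007 0.001 0; 0 0 0 0 0.007 0 0
```

View pics/s5.png

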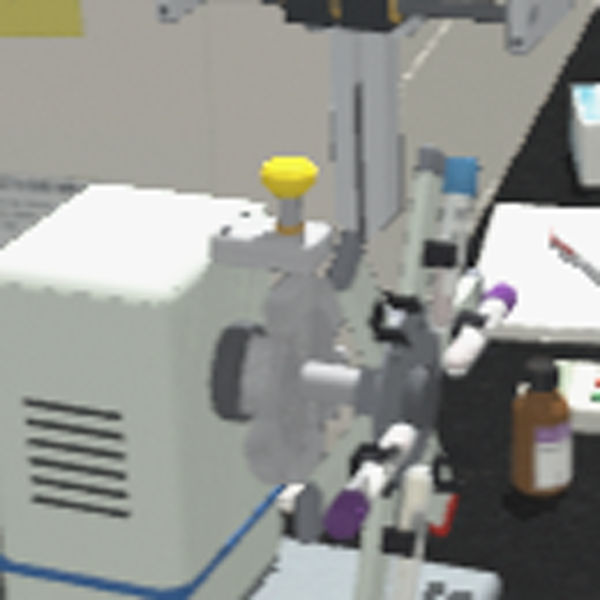

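Call:
arm_command --series "-0.004 0.005 0.004 -0.004 0.004 0.006 0; 0 0 0 0 0.004 0.007 0; 0 0 0 0 0.004 0.007 0; 0 0 0 0 0.005 0.007 0; 0 0 0 0 0.006 0.006 0; 0 0 0 0 0.006 0.006 0; 0 0 0 0 0 0 0"

```text
time: 5.05
tool_pos: [0.5277, 0.2872, 0.2146]
ee_rot: [-1.57, -0.006, -0.122]
wrist_force: [0.0, -0.7, -0.3]
width: 0.0005
```

```bash
python3 - <<'E'
from h import *
st(); shot("side","s6.png",200,150,130); plan([(w,1) for w in arc(-62,-100,9)]) 
E
```

```text
t 5.05 mach [-88.3  76.5 214.6] rot [-1.57  -0.006 -0.122] F [ 0.  -0.7 -0.3] w 0.001 j [ 0.41  0.2   1.23 -0.    1.71  0.53]
-0.001 0 0.006 -0.002 0.007 0 0; 0 0 0 0 0.007 0.005 0; 0 0 0 0 0.007 0.004 0; 0 0 0 0 0.008 0.003 0; 0 0 0 0 0.008 0.003 0; 0 0 0 0 0.008 0.002 0; 0 0 0 0 0.008 0.001 0; 0 0 0 0 0.007 0.001 0; 0 0 0 0 0.007 0 0
```

View pics/s6.png

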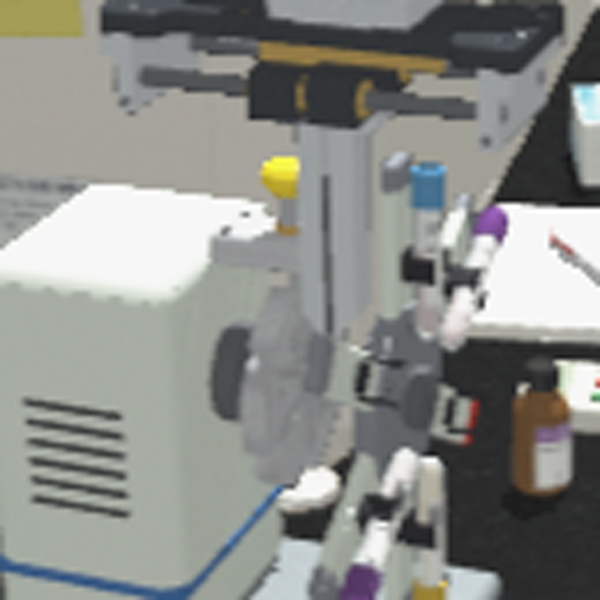

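Call:
arm_command --series "0 0 0 -0.002 0.007 0.002 0; 0 0 0 0 0.007 0.003 0; 0 0 0 0 0.007 0.003 0; 0 0 0 0 0.008 0.002 0; 0 0 0 0 0.008 0.002 0; 0 0 0 0 0.008 0.002 0; 0 0 0 0 0.008 0.001 0; 0 0 0 0 0.007 0 0; 0 0 0 0 0 0 0"

```text
time: 6.0
tool_pos: [0.5285, 0.3055, 0.1512]
ee_rot: [-1.564, -0.009, -0.122]
wrist_force: [0.1, 1.0, 0.3]
width: 0.0006
```

```bash
python3 - <<'E'
from h import *
st(); shot("side","s7.png",200,150,130)
E
```

```text
t 6.0 mach [-89.7  94.8 151.2] rot [-1.564 -0.009 -0.122] F [0.1 1.  0.3] w 0.001 j [0.43 0.23 1.32 0.   1.59 0.55]
```

View pics/s7.png

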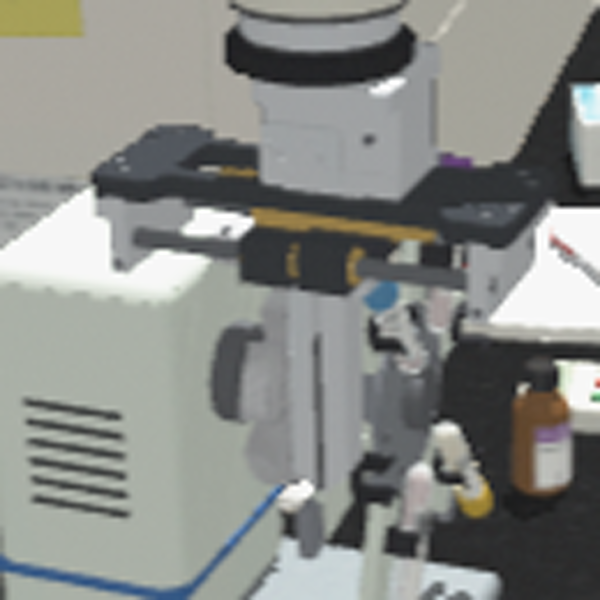

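Call:
arm_command --series "0 0 0 0 -0.02 0.006 0; 0 0 0 0 -0.035 0 0; 0 0 0 0 -0.035 0 0; 0 0 0 0 -0.035 0 0; 0 0 0 0 -0.015 0 0; 0 0 0 0 0 -0.025 0; 0 0 0 0 0 -0.03 0; 0 0 0 0 0 -0.015 0; 0 0 0 0 0 0 0; 0 0 0 0 0 0 0"

```text
time: 7.05
tool_pos: [0.5182, 0.2356, 0.2941]
ee_rot: [-1.575, -0.003, -0.125]
wrist_force: [0.3, -0.3, -0.9]
width: 0.0006
```

```bash
python3 - <<'E'
from h import *
st(); shot("side","s8.png",200,150,130);shot("top","t8.png",210,130,130);plan([((-.09,.025,.285),1),((-.09,.025,.242),3)])
E
```

```text
t 7.05 mach [-91.4  24.1 294.1] rot [-1.575 -0.003 -0.125] F [ 0.3 -0.3 -0.9] w 0.001 j [ 0.33  0.13  1.15 -0.    1.86  0.45]
0.004 -0.002 0.003 0.001 0.009 0 0; 0 0 0 0 0.014 0 0; 0 0 0 0 0.014 0 0; 0 0 0 0 0.014 0 0
```

View pics/s8.png

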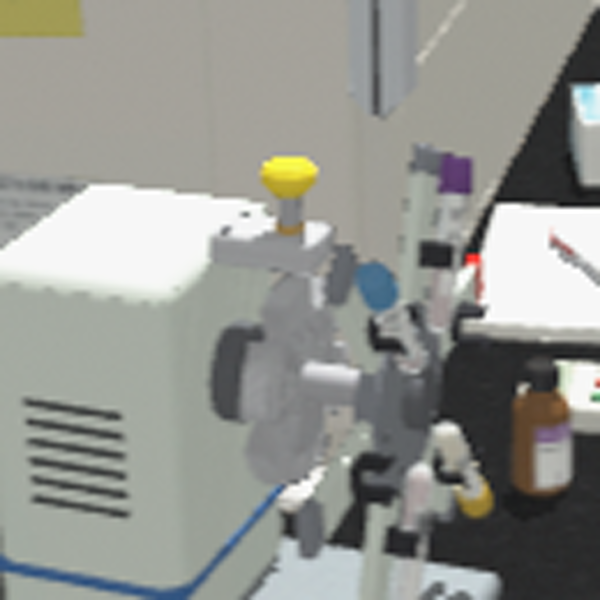

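View pics/t8.png

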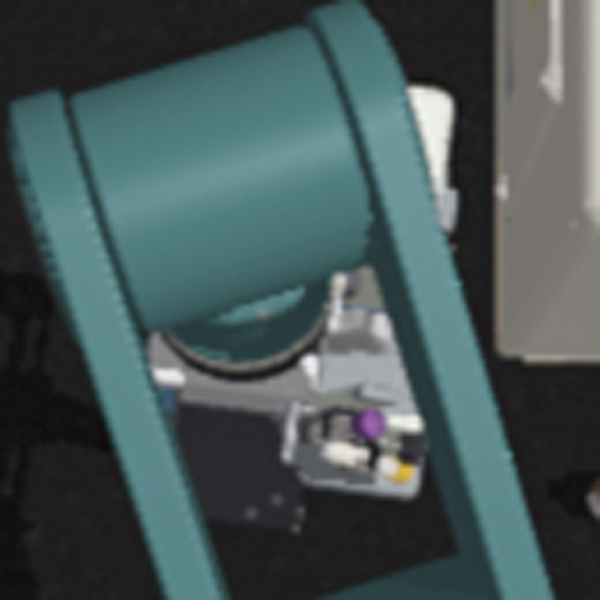

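Call:
arm_command --series "0.004 0 0 0.001 0.009 0 0; 0 0 0 0 0.014 0 0; 0 0 0 0 0.014 0 0; 0 0 0 0 0.01 0.003 0; 0 0 0 0 0.004 0.006 0; 0 0 0 0 0.004 0.007 0; 0 0 0 0 0.004 0.007 0; 0 0 0 0 0.005 0.007 0; 0 0 0 0 0.006 0.006 0; 0 0 0 0 0.006 0.006 0; 0 0 0 0 0 0 0"

```text
time: 8.25
tool_pos: [0.5241, 0.2831, 0.208]
ee_rot: [-1.574, 0.002, -0.121]
wrist_force: [-0.5, 0.7, 0.0]
width: 0.0
```

```bash
python3 - <<'E'
from h import *
st(); plan([(w,1) for w in arc(-60,-98,9)]) 
E
```

```text
t 8.25 mach [-91.4  72.  208. ] rot [-1.574  0.002 -0.121] F [-0.5  0.7  0. ] w 0.0 j [ 0.4   0.19  1.25 -0.    1.7   0.52]
0.003 0.001 -0.002 0.001 -0.003 0.002 0; 0 0 0 0 0.007 0.005 0; 0 0 0 0 0.007 0.004 0; 0 0 0 0 0.008 0.004 0; 0 0 0 0 0.008 0.003 0; 0 0 0 0 0.008 0.002 0; 0 0 0 0 0.008 0.002 0; 0 0 0 0 0.008 0.001 0; 0 0 0 0 0.007 0 0
```

Call:
arm_command --series "0 0 0 0.001 0.005 0.004 0; 0 0 0 0 0.007 0.004 0; 0 0 0 0 0.007 0.004 0; 0 0 0 0 0.008 0.003 0; 0 0 0 0 0.008 0.003 0; 0 0 0 0 0.008 0.002 0; 0 0 0 0 0.008 0.001 0; 0 0 0 0 0.006 0.001 0; 0 0 0 0 0 0 0"

```text
time: 9.15
tool_pos: [0.5284, 0.3066, 0.1466]
ee_rot: [-1.573, 0.0, -0.121]
wrist_force: [0.9, 0.6, -0.1]
width: 0.0002
```

```bash
python3 - <<'E'
from h import *
st(); shot("side","s9.png",200,150,130)
E
```

```text
t 9.15 mach [-90.   95.9 146.6] rot [-1.573  0.    -0.121] F [ 0.9  0.6 -0.1] w 0.0 j [ 0.43  0.24  1.31 -0.    1.59  0.56]
```

View pics/s9.png

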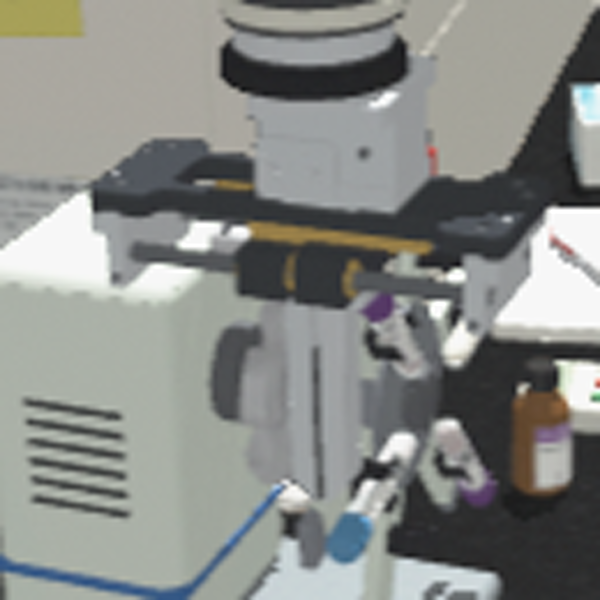

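Call:
arm_command --series "0 0 0 0 -0.02 0.006 0; 0 0 0 0 -0.035 0 0; 0 0 0 0 -0.035 0 0; 0 0 0 0 -0.035 0 0; 0 0 0 0 -0.02 0 0; 0 0 0 0 0 -0.025 0; 0 0 0 0 0 -0.03 0; 0 0 0 0 0 -0.015 0; 0 0 0 0 0 0 0; 0 0 0 0 0 0 0"

```text
time: 10.2
tool_pos: [0.5196, 0.2444, 0.2969]
ee_rot: [-1.568, 0.003, -0.118]
wrist_force: [-0.6, 0.2, -0.4]
width: 0.0004
```

```bash
python3 - <<'E'
from h import *
st(); shot("side","s10.png",200,150,130);print([np.round(((a-200)*600/130,(b-150)*600/130)) for a,b in [proj("side",armtip(p)) for p in(10,15,20,25)]]); print(np.round(arc(-40,-62,12),4).tolist())
E
```

```text
t 10.2 mach [-91.1  33.1 296.9] rot [-1.568  0.003 -0.118] F [-0.6  0.2 -0.4] w 0.0 j [0.34 0.14 1.13 0.   1.87 0.46]
[array([417., 141.]), array([425., 139.]), array([432., 138.]), array([438., 140.])]
[[-0.09, 0.0472, 0.2344], [-0.09, 0.0502, 0.2326], [-0.09, 0.0532, 0.2307], [-0.09, 0.0561, 0.2286], [-0.09, 0.059, 0.2265], [-0.09, 0.0618, 0.2242], [-0.09, 0.0644, 0.2218], [-0.09, 0.067, 0.2194], [-0.09, 0.0695, 0.2168], [-0.09, 0.072, 0.2141], [-0.09, 0.0743, 0.2114], [-0.09, 0.0765, 0.2085]]
```

View pics/s10.png

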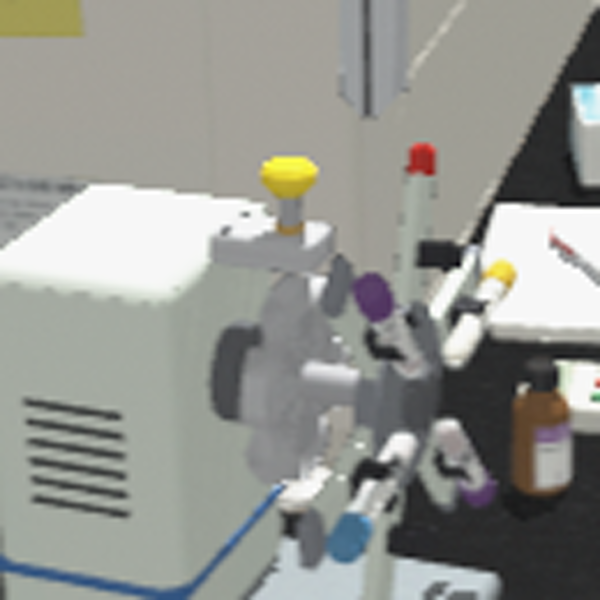

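Call:
arm_command --series "0 0 0 0.001 0.01 -0.006 0; 0 0 0 0 0.014 0 0; 0 0 0 0 0.014 0 0; 0 0 0 0 0.012 0.004 0; 0 0 0 0 0.004 0.007 0; 0 0 0 0 0.004 0.007 0; 0 0 0 0 0 0 0"

```text
time: 10.95
tool_pos: [0.5205, 0.26, 0.229]
ee_rot: [-1.571, 0.01, -0.114]
wrist_force: [0.5, -0.2, 0.4]
width: 0.0005
```

```bash
python3 - <<'E'
from h import *
st(); plan([((-.09,.056,.2285),2),((-.09,.067,.219),2),((-.09,.0745,.211),3)]) 
E
```

```text
t 10.95 mach [-92.1  48.6 229. ] rot [-1.571  0.01  -0.114] F [ 0.5 -0.2  0.4] w 0.001 j [0.36 0.16 1.24 0.   1.75 0.48]
0 0.008 -0.01 0.001 0 0.004 0; 0 0 0 0.001 0 0.004 0; 0 0 0 0 0.005 0.005 0; 0 0 0 0 0.005 0.006 0; 0 0 0 0 0.003 0.002 0; 0 0 0 0 0.003 0.003 0; 0 0 0 0 0.003 0.002 0
```

Call:
arm_command --series "0 0.008 -0.01 0.001 0 0.004 0; 0 0 0 0.001 0 0.004 0; 0 0 0 0 0.005 0.005 0; 0 0 0 0 0.004 0.005 0; 0 0 0 0 0.003 0.002 0; 0 0 0 0 0 0 0; 0 0 0 0 0 0 0"

```text
time: 11.65
tool_pos: [0.526, 0.2816, 0.2183]
ee_rot: [-1.57, -0.004, -0.123]
wrist_force: [0.5, -1.4, 1.0]
width: 0.0003
```

```bash
python3 - <<'E'
from h import *
st(); shot("side","s11.png",200,150,130);print([np.round(((a-200)*600/130,(b-150)*600/130)) for a,b in [proj("side",armtip(p)) for p in(-6,0,6,15)]])
E
```

```text
t 11.65 mach [-89.3  70.7 218.3] rot [-1.57  -0.004 -0.123] F [ 0.5 -1.4  1. ] w 0.0 j [ 0.4   0.19  1.23 -0.    1.72  0.52]
[array([393., 162.]), array([402., 152.]), array([411., 144.]), array([425., 139.])]
```

View pics/s11.png

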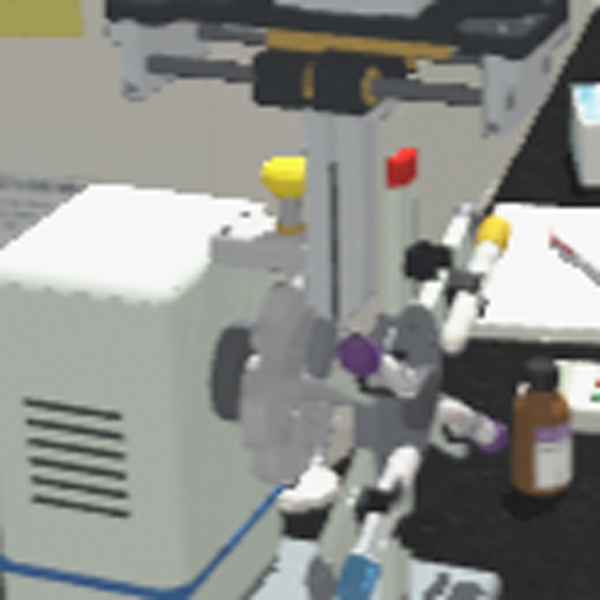

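Call:
arm_command --series "0 0 0 0 0.003 0.002 0; 0 0 0 0 0.003 0.001 0; 0 0 0 0 0 0 0; 0 0 0 0 0 0 0"

```text
time: 12.1
tool_pos: [0.5265, 0.2853, 0.2127]
ee_rot: [-1.568, -0.005, -0.123]
wrist_force: [-0.8, -0.5, 1.5]
width: 0.0004
```

```bash
python3 - <<'E'
from h import *
from scipy.optimize import brentq
st(); o=robot.get_obs(); p=Rm.T@(np.array(o["tool_pos"])-O); x=-p[1]; z=p[2]-.15
print(brentq(lambda t: x*np.cos(t)-z*np.sin(t)-.012-.008*np.cos(t),-1.5,-.5)*57.3)
E
```

```text
t 12.1 mach [-89.2  74.5 212.7] rot [-1.568 -0.005 -0.123] F [-0.8 -0.5  1.5] w 0.0 j [ 0.4   0.19  1.24 -0.    1.71  0.52]
-59.40762922565027
```

Call:
arm_command --series "0 0 0 0 -0.01 -0.003 0; 0 0 0 0 -0.03 0 0; 0 0 0 0 -0.04 0 0; 0 0 0 0 -0.015 0 0; 0 0 0 0 0 0 0; 0 0 0 0 0 0 0"

```text
time: 12.7
tool_pos: [0.5254, 0.2807, 0.3112]
ee_rot: [-1.57, -0.003, -0.124]
wrist_force: [1.0, 0.5, -1.0]
width: 0.0003
```

```bash
python3 - <<'E'
from h import *
st(); shot("side","s12.png",220,160,100);print([np.round(((a-220)*6,(b-160)*6)) for a,b in [proj("side",armtip(p)) for p in(-6,0,6)]+[proj("side",M(-.039,0,.257)),proj("side",M(-.09,0,.15))]])
T=cam("wrist")[1];cv2.imwrite("pics/w12.png",robot.snapshot("wrist"));plan([((-.039,.06,.31),2),((-.039,0,.30),3)])
for t in("lock_top","red_tip"): print(t,[(d["score"],Rm.T@(toworld("wrist",d["centre"],T)-O)) for d in robot.spot_in("wrist",t)[:2]])
E
```

```text
t 12.7 mach [-89.7  69.8 311.2] rot [-1.57  -0.003 -0.124] F [ 1.   0.5 -1. ] w 0.0 j [ 0.4   0.19  1.04 -0.    1.9   0.52]
[array([390., 151.]), array([403., 137.]), array([415., 128.]), array([264., 144.]), array([407., 444.])]
0 -0.001 0.002 0.026 0 -0.005 0; 0 0 0 0.026 0 -0.005 0; 0 0 0 0 0.003 -0.02 0; 0 0 0 0 0.003 -0.02 0; 0 0 0 0 0.003 -0.02 0
lock_top []
red_tip [(0.74, array([-0.0850279 ,  0.04182701,  0.18732692]))]
```

View pics/s12.png

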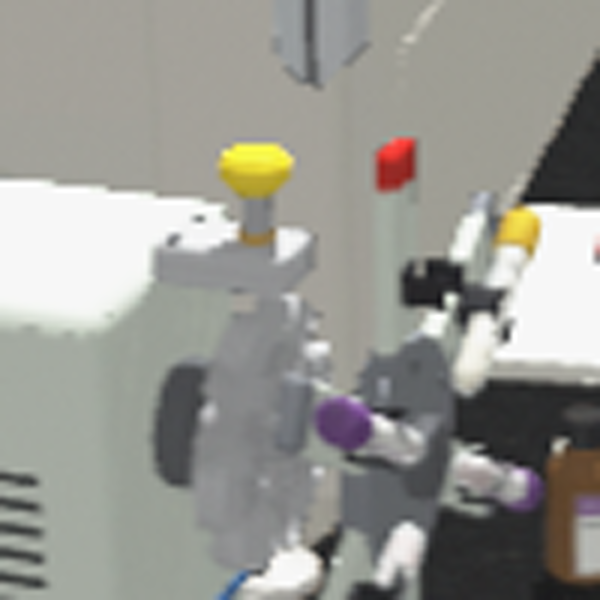

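View pics/w12.png

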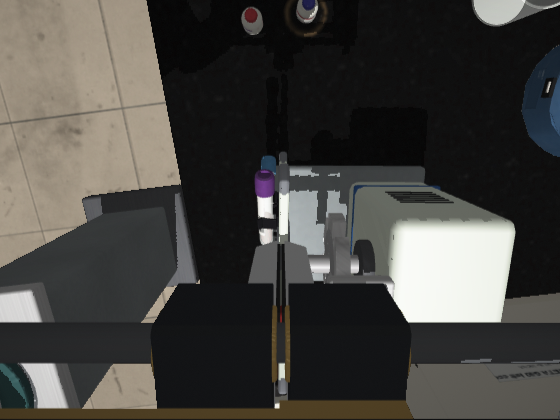

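Call:
arm_command --series "0 0 0 0.025 0 -0.005 0; 0 0 0 0.024 0 -0.01 0; 0 0 0 0 0 -0.02 0; 0 0 0 0 0.001 -0.02 0; 0 0 0 0 0.003 -0.012 0; 0 0 0 0 0 0 0; 0 0 0 0 0 0 0"

```text
time: 13.6
tool_pos: [0.5642, 0.2061, 0.2953]
ee_rot: [-1.577, 0.015, -0.121]
wrist_force: [-0.7, -0.1, -0.2]
width: 0.0004
```

```bash
python3 - <<'E'
from h import *
st(); shot("side","s13.png",220,130,100);print(robot.get_obs()["tool_pos"]);plan([((-.039,0,.275),3)])
E
```

```text
t 13.6 mach [-42.2   0.5 295.3] rot [-1.577  0.015 -0.121] F [-0.7 -0.1 -0.2] w 0.0 j [ 0.26  0.22  1.05 -0.    1.89  0.38]
[0.56416448 0.20622282 0.29528341]
0.006 0.001 -0.015 0.001 0.007 0 0; 0 0 0 0.001 0.007 0 0; 0 0 0 0.001 0.007 0 0
```

View pics/s13.png

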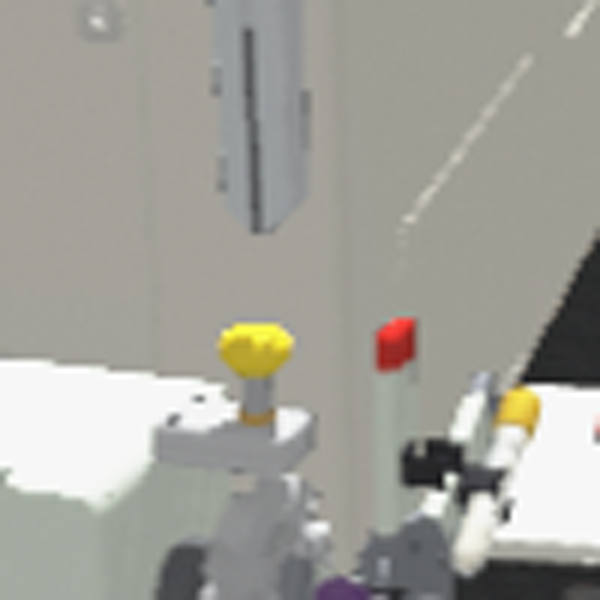

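Call:
arm_command --series "0 0 -0.012 0.001 0.01 0 0; 0 0 0 0 0.01 0 0; 0 0 0 0 0.008 0 0; 0 0 0 0 0.004 0 0; 0 0 0 0 0.004 0 0; 0 0 0 0 0 0 0"

```text
time: 14.25
tool_pos: [0.5646, 0.2093, 0.2574]
ee_rot: [-1.576, 0.003, -0.116]
wrist_force: [-0.2, 0.6, 0.4]
width: 0.0003
```

```bash
python3 - <<'E'
from h import *
st()
E
```

```text
t 14.25 mach [-42.1   3.7 257.4] rot [-1.576  0.003 -0.116] F [-0.2  0.6  0.4] w 0.0 j [ 0.26  0.21  1.14 -0.    1.81  0.38]
```

Just at contact. Nudge back to centre while pressing.

Call:
arm_command --series "0 0 0 0.002 -0.002 -0.003 0; 0 0 0 0 0.004 0 0; 0 0 0 0 0.004 0 0; 0 0 0 0 0.004 0 0; 0 0 0 0 0.004 0 0; 0 0 0 0 0 0 0"

```text
time: 14.85
tool_pos: [0.5669, 0.2059, 0.2446]
ee_rot: [-1.574, -0.0, -0.116]
wrist_force: [0.1, 0.5, 0.7]
width: 0.0004
```

```bash
python3 - <<'E'
from h import *
st()
E
```

```text
t 14.85 mach [-39.5   0.6 244.6] rot [-1.574 -0.    -0.116] F [0.1 0.5 0.7] w 0.0 j [ 0.26  0.2   1.16 -0.    1.78  0.37]
```

Call:
arm_command --series "0 0 0 0 0.004 0 0; 0 0 0 0 0.004 0 0; 0 0 0 0 0.004 0 0; 0 0 0 0 0.004 0 0"

```text
time: 15.25
tool_pos: [0.5673, 0.206, 0.2397]
ee_rot: [-1.57, -0.012, -0.116]
wrist_force: [-4.0, -1.5, 11.8]
width: 0.0004
```

```bash
python3 - <<'E'
from h import *
st(); shot("side","s14.png",220,130,100)
E
```

```text
t 15.25 mach [-39.1   0.8 239.7] rot [-1.57  -0.012 -0.116] F [-4.  -1.5 11.8] w 0.0 j [ 0.26  0.2   1.18 -0.    1.75  0.37]
```

View pics/s14.png

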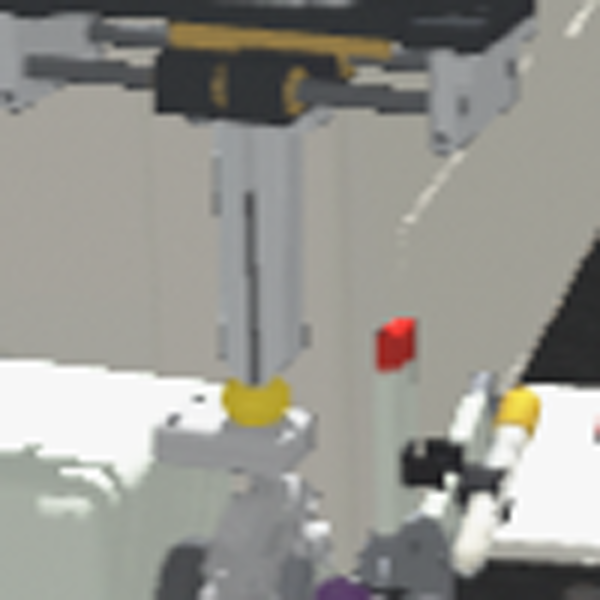

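Call:
arm_command --series "0 0 0 0 0.005 0 0; 0 0 0 0 0.006 0 0; 0 0 0 0 0.006 0 0"

```text
time: 15.6
tool_pos: [0.5674, 0.2061, 0.2396]
ee_rot: [-1.564, -0.028, -0.116]
wrist_force: [-6.6, -2.2, 16.8]
width: 0.0001
```

```bash
python3 - <<'E'
from h import *
st()
E
```

```text
t 15.6 mach [-39.    0.8 239.6] rot [-1.564 -0.028 -0.116] F [-6.6 -2.2 16.8] w 0.0 j [ 0.26  0.18  1.2  -0.    1.73  0.37]
```

Call:
arm_command --series "0 0 0 0 -0.01 0 0; 0 0 0 0 -0.02 0 0; 0 0 0 0 -0.03 0 0; 0 0 0 0 -0.04 0 0; 0 0 0 0 -0.02 0.03 0; 0 0 0 0 0 0.045 0; 0 0 0 0 0 0.045 0; 0 0 0 -0.01 0 0.045 0; 0 0 0 -0.01 0 0.045 0; 0 0 0 0 0 0.02 0; 0 0 0 0 0 0 0; 0 0 0 0 0 0 0"

```text
time: 16.8
tool_pos: [0.5731, 0.4437, 0.3603]
ee_rot: [-1.567, -0.028, -0.121]
wrist_force: [0.4, 0.3, -1.1]
width: 0.0005
```

```bash
python3 - <<'E'
from h import *
st(); shot("side","s15.png",220,160,100); shot("top","t15.png",210,130,130)
T=cam("top")[1]
for t in("lock_top","red_tip"): print(t,[(d["score"],Rm.T@(toworld("top",d["centre"],T)-O)) for d in robot.spot_in("top",t)[:2]])
cv2.imwrite("pics/top15.png",robot.snapshot("top"))
s=600/130
for r in(.257,.239): print([np.round(((a-210)*s,(b-130)*s)) for a,b in[proj("top",M(-.039,0,r))]])
print([np.round(((a-210)*s,(b-130)*s)) for a,b in[proj("top",armtip(p)) for p in(-5,0,5)]])
E
```

```text
t 16.8 mach [-62.2 237.4 360.3] rot [-1.567 -0.028 -0.121] F [ 0.4  0.3 -1.1] w 0.0 j [ 0.59  0.55  0.46 -0.02  2.1   0.7 ]
lock_top []
red_tip [(0.86, array([-0.0925158 , -0.0021574 ,  0.18242263]))]
[array([316., 286.])]
[array([316., 294.])]
[array([284., 376.]), array([303., 378.]), array([322., 381.])]
```

View pics/s15.png

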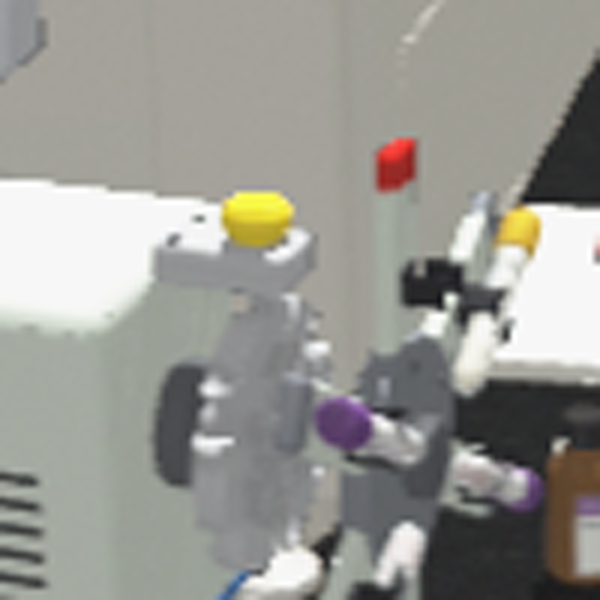

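View pics/t15.png

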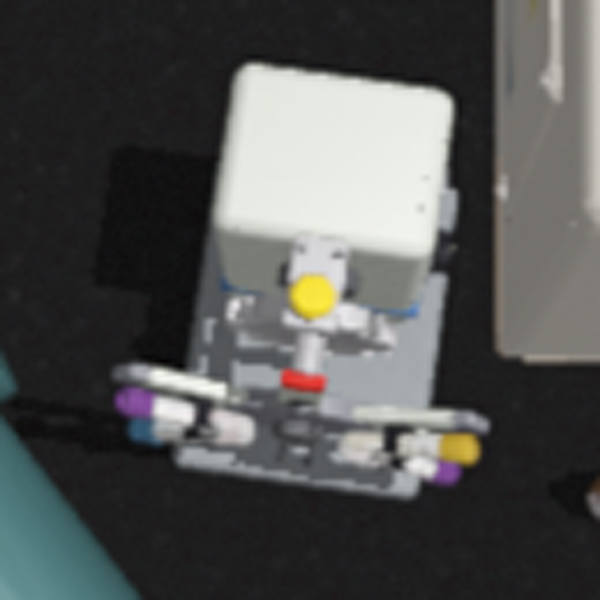

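View pics/top15.png

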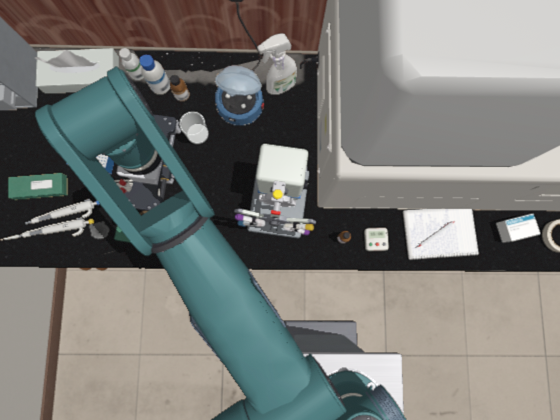

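```bash
python3 - <<'E'
from h import *
print(np.abs(robot.get_obs()["qvel"]).max()); print(robot.close_job())
E
```

```text
0.006892007263143977
the job is handed in; nothing more can be done
None
```

The red-tipped arm now points straight up and the yellow lock plunger is all the way down, so the wheel should be locked. I handed the job in at about 17 s, well inside the 67 s limit.

**What I did:** with the gripper closed I pushed three arms in turn down the left side. That turned the wheel about 145° counter-clockwise until the red tip was upright, to within about 1°. Then I pressed the plunger with the fingertips, lifted off and moved clear to the left.

**Last checks:**
- **Plunger:** it stopped with the fingertips 239.6 mm above the counter (239 mm is fully down). Raising the force from 12 N to 17 N moved it only 0.1 mm. The knob shows lowered in the side and top pictures.
- **Red tip:** the top picture puts it within about 1° of upright.
- **Clearance:** the robot was still and clear of the machine, with no notable force on the wrist.
- **Other items:** I saw no contact with anything else. In the last picture the arm hid the two small bottles, so I did not re-check their positions at the end; the gripper was well above them throughout.

**What disagreed:** the network did not find the plunger knob in the final picture, so I judged it by eye and from the fingertip height. The side camera was off by 2 to 4 mm from my estimate of the machine's position, which I allowed for.

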